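# Release the battery tray of the gas-ring igniter with a pin tool

### The arm

A 6-joint arm with a two-finger parallel gripper is mounted at the origin on the work surface. World frame = base frame: x ahead of the robot, y to its left, z up, the work surface at z = 0. Lengths are in mm, angles in rad, forces in N, time in s.
With the tool pointing down it reaches from about 350 to 875 mm from the base axis. Payload 4.2 kg.
Tool frame: the origin (TCP) lies midway between the tips of the shut fingers; the grasp point (between the pads) lies 19 mm behind it (arm.grasp_offset is the distance from the TCP to the grasp point, in mm); z points along the fingers, y is the direction in which the jaws open and shut (so a half turn about z gives the same grasp; the last joint's range is limited). The gripper opens to 85 mm and grips with 20 to 120 N. Pads are 22 mm wide; open, the fingers measure 114 mm over their backs; the gripper's body (76 mm by 85 mm) begins 54 mm behind the grasp point. The pads swing forward as they close: fully open they stand 13 mm farther back than shut.
Start: joints at [1.425, 0.385, 0.008, 0, -1.194, -0.259], TCP at [246.113, 574.48, 231.312] pointing down, gripper open.
Joint ranges: [-3.14, 3.14], [-1.21, 2.06], [-1.07, 1.41], [-3.16, 2.05], [-2.99, -0.16], [-3.1, 3.1]. Speed limits (rad/s): [2.79, 2.79, 3.14, 3.14, 3.14, 3.14].

### API

Orientations are given as a unit quaternion [x, y, z, w].
In Python, from bench import arm gives the robot as it stands.
- The arm moves only by the tool move_arm, never from a script. Its argument "moves" is a list of rows, each an object with "gripper": the gripper's target within -1 to 1 (fully open at 1, half-way at 0, shut at -1); "xyz": the shift along the tool's x, y, z in cm, a list of three; "angular": the turn, a rotation vector about the tool's x, y, z in rad, a list of three. In form: [{"gripper": gripper, "xyz": [dx, dy, dz], "angular": [wx, wy, wz]}, ...]. A call has 1 to 10 rows; each row is the pose to reach, as a shift and turn from the pose commanded when the call began, along the tool's axes at that moment; what a row does not reach only later rows make up. A row lasts 1/8 s, in which the tool goes at most 62.5 mm and 10.7 degrees, less where a joint would pass 70% of its speed; a pose out of reach is approached as far as the arm can. A call with a gripper value outside its range is refused whole. The fingers move at their own pace and stop on an object; the grip force is fixed at half the most. Time passes only in rows, so rows that repeat a pose let the fingers close. It gives the time, the measured TCP pose, the force and the opening at its end, in the units of the state.
- arm.read_state(): the state, without advancing time (a new reading comes with each control period).
- arm.get_image(name): name is "side" or "top" or "wrist"; returns (picture, depth): 384x512x3 uint8, blue, green, red; 384x512 float32, mm along the optical axis (not along the pixel's ray), 0 where there is no reading.
- arm.get_calibration(name): a dict with "camera_matrix" (3x3 intrinsics, pixels), "R" (3x3) and "t" (3): a world point X has camera coordinates R X + t. Camera axes: x right, y down, z forward; pixel columns grow to the right and rows downward; lengths in mm; the calibration is good to about 2 mm. A picture is of the moment at which its call begins: read the wrist's pose just before it. get_calibration takes no time and is no camera call; for the wrist camera it gives the pose at the moment of the call.
- arm.job_done(): hands the job in, once; it reports no verdict.
The state is a dict: "clock": time; "joints": joint angles; "joint_vel": joint speeds; "joint_efforts": joint torques, N m; "position": TCP position; "ee_rot": TCP orientation; "contact_force": force on the tool from outside, world axes, zero at the start; "wrist_torque": the same for the moment, N m; "gripper_width": finger opening in mm.
Only numpy, scipy, OpenCV 4.12 (cv2) and the standard library are available. Lean on these libraries where they do the work, as an engineer would, in place of code of your own. Each camera call takes 0.05 s, during which the arm holds its last target. There are 200 camera calls.

### The job

The igniter for the gas ring needs new batteries: take the pin tool from its wooden stand, push its tip down the hole in the battery tray to press the recessed release button, and keep the button held down with the pin while you push the tray out of the box until it stops. Then lift the pin out, so that the button springs back up and the tray stays locked out, and put the pin tool back upright in its stand and let go. Be gentle with the plastic latch (never 16 N or more on the button, nor 30 N in all), do not touch the tray or button with anything but the pin, and leave the salt box, mortar and pan lid where they are.

Things in the scene. Friction and masses are not known exactly. Their poses are not given: they have to be found in the camera images.
- igniter: White plastic spark-igniter box fixed to the counter, 96 (x) x 150 (y) x 65 mm high in its own axes. Origin: centre of its underside, on the counter, z up. A channel 46 mm wide runs along its y axis between side walls whose tops are 58 mm up; a hood (top 65 mm up) bridges it over box y = +25 to +75 mm. In it lies the grey battery tray, 42 mm wide; its batteries are under the hood.
- release_hole (a point): Fixed point of the box at box x 0, y -30, z 47 mm: axis of the tray's round release hole (12 mm across, 1.5 mm chamfer) when the tray is shut. The hole moves with the tray. Tray and button sit at a height that differs from box to box: the tray's top is 38 to 57 mm above the counter. The white button, nearly filling the hole, is 8 mm below the tray's top, so its height must be felt.
- tray_exit (a point): Fixed point of the box at box x 0, y +75, z 34 mm, middle of the +y end, where the tray comes out. The tray slides from release_hole towards tray_exit, along the box's +y.
- tray (a joint): How far the battery tray has slid out along the box's +y, in m: 0 shut, hard stop at 0.040. About 2.5 N of friction (plus 12 N per m/s) with the button down. With the button less than about 3.5 mm down a tooth locks the tray; bars 13 mm apart catch it again if the button comes up on the way. Past 0.0355 the button can spring up and lock it out.
- button (a joint): How far the release button is pressed down, in m: 0 up, 0.005 fully down at a hard stop. Its spring takes 3 N at first and 6 N fully down. The button must never feel 16 N or more from the pin, and tray and button together never 30 N.
- pin: Pin tool: square dark wooden handle 22 x 22 mm, from 4 to 60 mm above the origin, faces square to its x and y axes, on a round steel collar 30 mm across and 4 mm thick; below it a flat-ended steel pin 6 mm across, 50 mm long. 60 to 130 g. Origin: centre of the collar's underside; z points up the handle. It starts upright in its stand, collar on the stand's top.
- pin_tip (a point): Centre of the flat lower end of the pin, 50 mm below the pin tool's origin.
- stand: Wooden block 70 x 70 x 60 mm fixed to the counter, with a round hole 14 mm in diameter and 56 mm deep, chamfered 3 mm, upright in the middle of its top. Origin: centre of its underside; the hole's mouth is 60 mm above it. With the pin tool home its origin is 60 mm above the stand's origin.
- salt: Bystander: white plastic salt box with a clear flip lid, 104 x 89 x 82 mm; origin at the centre of its underside.
- mortar: Bystander: white ceramic mortar bowl, 110 mm across, 75 mm high; origin at the centre of its underside.
- panlid: Bystander: aluminium saucepan lid lying flat, 176 mm across, 44 mm high with its black knob; origin at the centre of its underside.
Things that resemble listed ones, but are neither listed nor needed, are in the scene too. Of the things that look like the stand, the larger one is meant. What is shaped like the pin but purple is not meant.

How it is judged (in metres and radians):
On the way, in this order (a step that is already met when the one before it is completed fails the run):
1. the pin presses the release button down while the tray is still shut (value of joint button above 0.0032 m and contact force between pin and button above 2 N and value of joint tray below 0.008 m), for 0.1 s.
2. the tray is all the way out while the pin still holds the button down (value of joint tray above 0.0355 m and value of joint button above 0.0032 m and contact force between pin and button above 2 N), for 0.05 s.
At the end, for the whole second after the job is handed in: The tray is out by more than 34.5 mm and its button is up again (pressed less than 1.5 mm); the pin tool stands at rest in its stand, within 8 mm of the hole's axis, its collar less than 3 mm above the stand's top, tilted less than 0.1 rad (value of joint tray above 0.0345 m and value of joint button below 0.0015 m and horizontal distance between pin and stand below 0.008 m and z of pin in the frame of stand below 0.063 m and angle between pin's own z axis and vertical below 0.1 rad and linear speed of pin below 0.02 m/s); the robot touches nothing.
It fails at once if 16 N or more between the pin tool and the button (contact force between pin and button above 16 N).
It fails at once if 30 N or more between the pin tool and tray and button together (contact force between pin and tray above 30 N).
It fails at once if the robot touches the tray or button itself (contact force between any of the fingers, the arm and tray above 0.5 N).
It fails at once if the salt box, mortar or pan lid is moved by more than 15 mm (distance of any of salt, mortar, panlid from where it was at the start of the episode above 0.015 m).
It also fails if it takes over 72 s, if anything falls off the work surface, if the arm or the gripper's body presses on something with over 40 N, if the wrist force passes 120 N, or if a joint passes its speed limit or range.

## Working session

There is one attempt and no reset: what is moved stays moved. The work goes in short steps, Python scripts to look and compute and a tool call to move; the robot and the scene stay as the last step left them, time stands still between calls to the robot, and variables do not carry over. Pictures are saved under pics/ and viewed, about 8 in all and at most 12, crops included, and the job is handed in when it is done.

Besides the shell and the picture viewer there is one more tool, called after ">>>" in YAML: its name, and indented under it one key for each argument. move_arm: Moves the arm, as the interface text tells. Its arguments: {"type":"object","properties":{"moves":{"type":"array","items":{"type":"object","properties":{"gripper":{"type":"number"},"xyz":{"type":"array","items":{"type":"number"}},"angular":{"type":"array","items":{"type":"number"}}}}}},"required":["moves"]}

```bash
mkdir -p pics; ls
cat > h.py <<'E'
import numpy as np, cv2
from scipy.spatial.transform import Rotation as R
from bench import arm
def grab(n,tag):
    c=arm.get_calibration(n); im,d=arm.get_image(n)
    cv2.imwrite(f'pics/{tag}.png',im); np.savez(f'pics/{tag}.npz',im=im,d=d,K=c['camera_matrix'],R=c['R'],t=c['t'])
    return im,d,c
def load(tag): return np.load(f'pics/{tag}.npz')
def ray(c,u,v,z):
    K,Rm,t=np.array(c['camera_matrix'] if isinstance(c,dict) else c['K']),np.array(c['R']),np.array(c['t']).ravel()
    o=-Rm.T@t; d=Rm.T@np.linalg.inv(K)@np.array([u,v,1.]); return o+d*(z-o[2])/d[2]
def cloud(c,d):
    K,Rm,t=np.array(c['K']),np.array(c['R']),np.array(c['t']).ravel()
    v,u=np.indices(d.shape); p=np.linalg.inv(K)@np.stack([u.ravel(),v.ravel(),np.ones(u.size)])*d.ravel()
    P=(Rm.T@(p-t[:,None])).T.reshape(*d.shape,3); P[d<=0]=np.nan; return P
E
python3 - <<'E'
from h import *
s=arm.read_state(); print(s['position'],s['ee_rot'],s['contact_force'],s['gripper_width'],s['clock'])
a=[grab(n,n+'0') for n in('top','side','wrist')]
for x in a: print(np.round(-np.array(x[2]['R']).T@np.array(x[2]['t']).ravel()),x[2]['camera_matrix'][0][0])
cv2.imwrite('pics/m.png',np.vstack([np.hstack([a[0][0],a[1][0]])]) [:, :] if 0 else cv2.resize(np.hstack([a[0][0],a[1][0]]),(800,300)))
E
```

```text
pics
[245.88186314 573.94360548 230.1982196 ] [ 9.79564315e-01 -2.01128076e-01 -1.81719840e-04  1.10294815e-03] [ 0.14336406 -0.69032524  0.50082221] 85.45302175673326 0.0
[ 498.   10. 1237.] 382.7929400885003
[317. 522. 616.] 347.48806606439933
[313. 547. 372.] 326.35050118410953
```

View pics/top0.png

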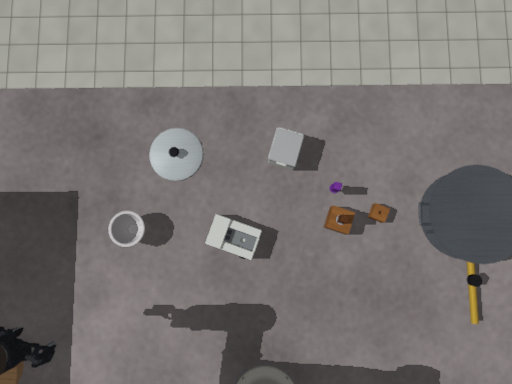

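View pics/side0.png

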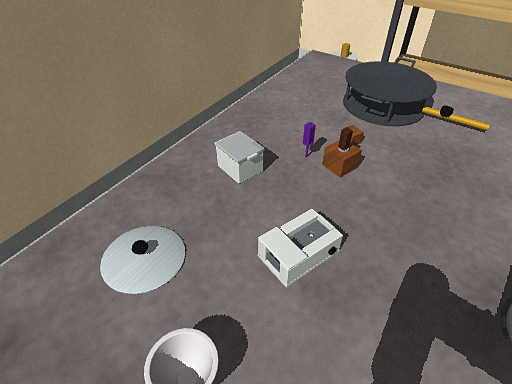

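Top view: the large stand with the dark pin handle is at (340,220). A smaller stand-like block is at (379,213) and a purple pin at (336,187); neither is wanted. The igniter is at (234,237), hood end on the left. The white salt box is at (286,147), the mortar at (126,229) and the lid at (176,154).

Run:
```python
from h import *
c=load('top0'); P=cloud(c,c['d']); im=c['im']; hsv=cv2.cvtColor(im,cv2.COLOR_BGR2HSV)
def rect(name,m,box):
    u0,v0,u1,v1=box; k=np.zeros(m.shape,bool); k[v0:v1,u0:u1]=m[v0:v1,u0:u1]
    n,l,st,_=cv2.connectedComponentsWithStats(k.astype(np.uint8)); i=1+np.argmax(st[1:,4]); k=l==i
    p=P[k]; r=cv2.minAreaRect(p[:,:2].astype(np.float32)); print(name,k.sum(),np.round(r[0],1),np.round(r[1],1),round(r[2],2),'z',np.round(np.percentile(p[:,2],[5,50,95]),1))
    return r
z=P[...,2]
for nm,b,lo,hi in [('ign all',(195,205,270,270),45,75),('hood',(195,205,270,270),61.5,75),('stand',(318,200,362,242),50,72),('handle',(318,200,362,242),90,135),('small',(364,200,395,226),25,90),('salt',(262,120,310,172),60,100),('mortar',(100,205,150,255),40,90)]:
    try: r=rect(nm,(z>lo)&(z<hi),b); print(np.round(cv2.boxPoints(r),0).tolist())
    except Exception as e: print(nm,e)
print(ray(c,498-498+256,192,0),np.nanmedian(z[200:300,280:300]))
h=load('wrist0')['im']
a=cv2.resize(im[195:275,190:270],(400,400),interpolation=cv2.INTER_CUBIC); b=cv2.resize(im[180:260,310:390],(400,400),interpolation=cv2.INTER_CUBIC)
cv2.imwrite('pics/crop1.png',np.hstack([a,b]))
```

```text
ign all 1266 [495.3  96. ] [151.5  95.8] 70.09 z [46.4 60.3 68.1]
[[424.0, 41.0], [515.0, 9.0], [566.0, 151.0], [476.0, 184.0]]
hood 501 [511.8 142.4] [52.4 96.4] 68.74 z [62.4 65.4 69.2]
[[457.0, 135.0], [547.0, 100.0], [566.0, 149.0], [476.0, 184.0]]
stand 457 [ 545.8 -232.2] [71.4 70.4] 71.72 z [55.9 60.1 64. ]
[[501.0, -255.0], [568.0, -277.0], [590.0, -209.0], [524.0, -187.0]]
handle 74 [ 546.3 -231.7] [21.  22.9] 75.2 z [ 96.  119.  122.7]
[[533.0, -239.0], [555.0, -245.0], [560.0, -224.0], [538.0, -219.0]]
small 245 [ 567.9 -359.8] [48.2 47.1] 66.14 z [31.4 39.3 43.2]
[[537.0, -372.0], [580.0, -391.0], [599.0, -347.0], [556.0, -328.0]]
salt 1004 [768.7 -66. ] [ 88.9 114. ] 73.18 z [77.7 82.2 86.1]
[[701.0, -92.0], [810.0, -125.0], [836.0, -40.0], [727.0, -7.0]]
mortar 587 [522.4 421.3] [108.1 105.8] 89.83 z [43.5 72.8 78.1]
[[469.0, 367.0], [575.0, 367.0], [575.0, 475.0], [470.0, 476.0]]
[639.41138041  25.73773178   0.        ] 0.015909211221152998
```

View pics/crop1.png

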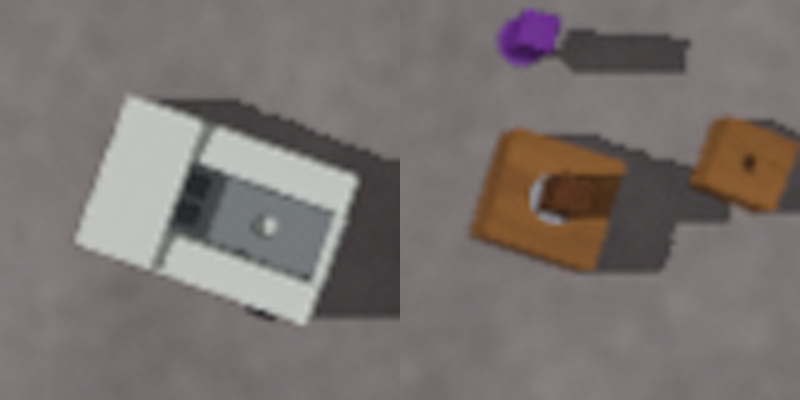

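The crop confirms the larger stand with the dark pin and its steel collar. The purple pin and the small block are not the ones wanted. The measured sizes agree (stand 71x70, top 60; igniter 151x96, hood 65). Next I fly above the stand.

```bash
cat >> h.py <<'E'
def to(xyz,xdeg,pos=None,rot=None):
    """shift (cm) and rotvec in tool axes, to world TCP xyz with tool down and tool x along xdeg"""
    s=arm.read_state(); p=np.array(s['position']); r=R.from_quat(s['ee_rot'])
    a=np.radians(xdeg); x=np.array([np.cos(a),np.sin(a),0]); z=np.array([0,0,-1.]); g=R.from_matrix(np.stack([x,np.cross(z,x),z],1))
    print('p',p.round(1),'xdeg',np.degrees(np.arctan2(*r.as_matrix()[1::-1,0])).round(2),'F',np.round(s['contact_force'],1),'w',round(s['gripper_width'],1),'t',s['clock'])
    print(np.round(xyz,1),'-> xyz',(r.inv().apply(np.array(xyz)-p)/10).round(2),'ang',(r.inv()*g).as_rotvec().round(3))
E
python3 - <<'E'
from h import *
to([536,-226,230],-18)
E
```

```text
p [246.  574.1 230.5] xdeg -23.2 F [0.1 0.2 0.2] w 85.2 t 0.15
[ 536 -226  230] -> xyz [58.18 62.11  0.16] ang [ 0.002 -0.    -0.091]
```

>>> move_arm:
  moves:
    - {"gripper": 1,"xyz": [29.1,31,0],"angular": [0,0,-0.05]}
    - {"gripper": 1,"xyz": [29.1,31,0],"angular": [0,0,-0.05]}
    - {"gripper": 1,"xyz": [29.1,31,0],"angular": [0,0,-0.05]}
    - {"gripper": 1,"xyz": [58.2,62.1,0],"angular": [0,0,-0.09]}
    - {"gripper": 1,"xyz": [58.2,62.1,0],"angular": [0,0,-0.09]}
    - {"gripper": 1,"xyz": [58.2,62.1,0],"angular": [0,0,-0.09]}
    - {"gripper": 1,"xyz": [58.2,62.1,0],"angular": [0,0,-0.09]}
    - {"gripper": 1,"xyz": [58.2,62.1,0],"angular": [0,0,-0.09]}
    - {"gripper": 1,"xyz": [58.2,62.1,0],"angular": [0,0,-0.09]}
    - {"gripper": 1,"xyz": [58.2,62.1,0],"angular": [0,0,-0.09]}

```text
clock: 1.4
position: [459.7, -15.0, 231.5]
ee_rot: [0.988, -0.157, 0.0, -0.0]
contact_force: [2.1, 1.4, 0.6]
gripper_width: 85.2
```

Run:
```python
from h import *
to([536,-226,230],-18)
```

```text
p [459.7 -15.  231.5] xdeg -18.02 F [2.1 1.4 0.6] w 85.2 t 1.4
[ 536 -226  230] -> xyz [13.79 17.71  0.15] ang [-0. -0. -0.]
```

>>> move_arm:
  moves:
    - {"gripper": 1,"xyz": [13.4,16.8,0],"angular": [0,0,0]}
    - {"gripper": 1,"xyz": [13.4,16.8,0],"angular": [0,0,0]}
    - {"gripper": 1,"xyz": [13.4,16.8,0],"angular": [0,0,0]}
    - {"gripper": 1,"xyz": [13.4,16.8,0],"angular": [0,0,0]}
    - {"gripper": 1,"xyz": [13.4,16.8,0],"angular": [0,0,0]}
    - {"gripper": 1,"xyz": [13.4,16.8,0],"angular": [0,0,0]}

```text
clock: 2.15
position: [534.4, -213.8, 231.0]
ee_rot: [0.988, -0.157, -0.0, -0.0]
contact_force: [0.0, -0.0, -0.4]
gripper_width: 85.1
```

Run:
```python
from h import *
to([546,-232,230],-18)
im,d,c=grab('wrist','w1'); c=load('w1'); P=cloud(c,c['d']); z=P[...,2]
for lo,hi in((112,128),(55,63)):
    m=(z>lo)&(z<hi)&(np.hypot(P[...,0]-546,P[...,1]+232)<60)
    v,u=np.nonzero(m); print(m.sum(), (u.min(),u.max(),v.min(),v.max()) if m.sum() else '')
    if m.sum()>20:
        r=cv2.minAreaRect(P[m][:,:2].astype(np.float32)); print(np.round(r[0],1),np.round(r[1],1),round(r[2],1),np.median(z[m]))
```

```text
p [ 534.4 -213.8  231. ] xdeg -18.04 F [ 0.  -0.  -0.4] w 85.1 t 2.15
[ 546 -232  230] -> xyz [1.67 1.37 0.1 ] ang [-0.     0.001 -0.001]
771 (np.int64(259), np.int64(286), np.int64(150), np.int64(178))
[ 546.1 -235.7] [21.5 22.5] 72.4 119.17868293124188
4095 (np.int64(233), np.int64(306), np.int64(115), np.int64(187))
[ 545.9 -236. ] [69.4 70.3] 71.1 59.314630873526944
```

View pics/w1.png

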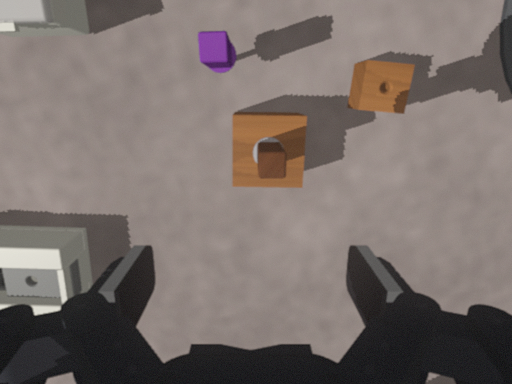

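Wrist view: the handle is at (272,160) and its stand at (269,150), with the pin upright. The purple decoy is at (215,48) and the small block at (385,85). The handle is at (546,-236) with yaw about 72°, which matches the stand centre. The top camera gave -232, so I trust the nearer wrist view.

Run:
```python
from h import *
to([546.1,-235.5,75],-17.8)
```

```text
p [ 534.4 -213.4  231.2] xdeg -17.99 F [-0.8 -0.1  0.2] w 85.8 t 2.2
[ 546.1 -235.5   75. ] -> xyz [ 1.8   1.74 15.62] ang [-0.     0.    -0.003]
```

>>> move_arm:
  moves:
    - {"gripper": 1,"xyz": [1.8,1.74,2],"angular": [0,0,0]}
    - {"gripper": 1,"xyz": [1.8,1.74,4],"angular": [0,0,0]}
    - {"gripper": 1,"xyz": [1.8,1.74,8],"angular": [0,0,0]}
    - {"gripper": 1,"xyz": [1.8,1.74,12],"angular": [0,0,0]}
    - {"gripper": 1,"xyz": [1.8,1.74,15.6],"angular": [0,0,0]}
    - {"gripper": 1,"xyz": [1.8,1.74,15.6],"angular": [0,0,0]}
    - {"gripper": 1,"xyz": [1.8,1.74,15.6],"angular": [0,0,0]}

```text
clock: 3.08
position: [547.8, -236.0, 77.1]
ee_rot: [0.988, -0.156, 0.001, 0.0]
contact_force: [-0.0, -0.2, -0.1]
gripper_width: 85.4
```

Run:
```python
from h import *
to([546.1,-235.5,75],-17.8)
im,d,c=grab('wrist','w2')
```

```text
p [ 547.8 -236.    77.1] xdeg -17.94 F [-0.  -0.2 -0.1] w 85.4 t 3.075
[ 546.1 -235.5   75. ] -> xyz [-0.18  0.01  0.21] ang [ 0.    -0.003 -0.002]
```

View pics/w2.png

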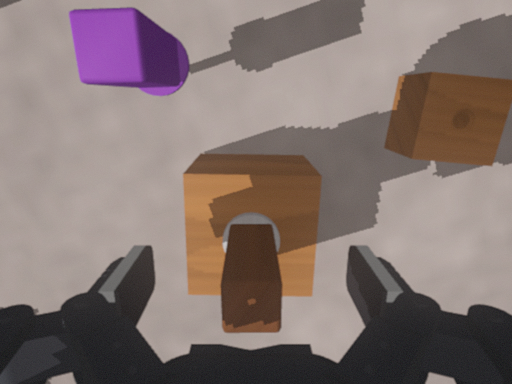

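The handle sits centred between the jaws (u≈251, jaws at 130 and 372). Close.

>>> move_arm:
  moves:
    - {"gripper": -1,"xyz": [-0.1,0,0.1],"angular": [0,0,0]}
    - {"gripper": -1,"xyz": [-0.1,0,0.1],"angular": [0,0,0]}
    - {"gripper": -1,"xyz": [-0.1,0,0.1],"angular": [0,0,0]}
    - {"gripper": -1,"xyz": [-0.1,0,0.1],"angular": [0,0,0]}
    - {"gripper": -1,"xyz": [-0.1,0,0.1],"angular": [0,0,0]}
    - {"gripper": -1,"xyz": [-0.1,0,0.1],"angular": [0,0,0]}
    - {"gripper": -1,"xyz": [-0.1,0,0.1],"angular": [0,0,0]}
    - {"gripper": -1,"xyz": [-0.1,0,0.1],"angular": [0,0,0]}

```text
clock: 4.12
position: [545.9, -236.2, 74.7]
ee_rot: [0.988, -0.157, 0.0, 0.0]
contact_force: [-0.0, -0.8, 4.3]
gripper_width: 21.6
```

Run:
```python
from h import *
to([546.1,-235.5,75],-17.8)
```

```text
p [ 545.9 -236.2   74.7] xdeg -18.03 F [-0.  -0.8  4.3] w 21.6 t 4.125
[ 546.1 -235.5   75. ] -> xyz [-0.   -0.07 -0.03] ang [ 0.    -0.001 -0.004]
```

>>> move_arm:
  moves:
    - {"gripper": -1,"xyz": [0,0,-2],"angular": [0,0,0]}
    - {"gripper": -1,"xyz": [0,0,-5],"angular": [0,0,0]}
    - {"gripper": -1,"xyz": [0,0,-8],"angular": [0,0,0]}
    - {"gripper": -1,"xyz": [0,0,-12],"angular": [0,0,0]}
    - {"gripper": -1,"xyz": [0,0,-12],"angular": [0,0,0]}
    - {"gripper": -1,"xyz": [0,0,-12],"angular": [0,0,0]}

```text
clock: 4.88
position: [544.6, -235.6, 192.9]
ee_rot: [0.988, -0.157, -0.001, -0.001]
contact_force: [-0.0, 0.4, -0.9]
gripper_width: 21.3
```

Run:
```python
from h import *
a=np.radians(-20);to(np.array([487,67,195])-60*np.array([np.cos(a),np.sin(a),0]),-20)
```

```text
p [ 544.6 -235.6  192.9] xdeg -18.07 F [-0.   0.4 -0.9] w 21.3 t 4.875
[430.6  87.5 195. ] -> xyz [-20.86 -27.18  -0.14] ang [-0.001  0.003  0.034]
```

>>> move_arm:
  moves:
    - {"gripper": -1,"xyz": [-3.5,-4.5,0],"angular": [0,0,0.034]}
    - {"gripper": -1,"xyz": [-7,-9,0],"angular": [0,0,0.034]}
    - {"gripper": -1,"xyz": [-10.5,-13.5,0],"angular": [0,0,0.034]}
    - {"gripper": -1,"xyz": [-14,-18,0],"angular": [0,0,0.034]}
    - {"gripper": -1,"xyz": [-17.5,-22.7,0],"angular": [0,0,0.034]}
    - {"gripper": -1,"xyz": [-20.9,-27.2,0],"angular": [0,0,0.034]}
    - {"gripper": -1,"xyz": [-20.9,-27.2,0],"angular": [0,0,0.034]}
    - {"gripper": -1,"xyz": [-20.9,-27.2,0],"angular": [0,0,0.034]}
    - {"gripper": -1,"xyz": [-20.9,-27.2,0],"angular": [0,0,0.034]}

```text
clock: 6.0
position: [431.0, 86.2, 193.6]
ee_rot: [0.985, -0.174, -0.001, 0.001]
contact_force: [-0.5, -0.4, -0.3]
gripper_width: 21.4
```

Run:
```python
from h import *
im,d,c=grab('wrist','w3'); c=load('w3'); P=cloud(c,c['d']); z=P[...,2]
to([486,68,195],-20)
near=(np.hypot(P[...,0]-495,P[...,1]-96)<100)
for lo,hi in((63,72),(55,72)):
    m=(z>lo)&(z<hi)&near; r=cv2.minAreaRect(P[m][:,:2].astype(np.float32)); print(lo,m.sum(),np.round(r[0],1),np.round(r[1],1),round(r[2],1),np.median(z[m])); print(cv2.boxPoints(r).round().tolist())
v,u=np.nonzero((z>62)&near); print(u.min(),u.max(),v.min(),v.max())
```

```text
p [431.1  86.2 193.8] xdeg -20.12 F [-0.2  0.5 -1.1] w 21.5 t 6.05
[486  68 195] -> xyz [ 5.78 -0.18 -0.13] ang [ 0.001  0.001 -0.002]
63 7021 [512.7 140.1] [50.  95.3] 70.2 64.2347961751313
[[459.0, 133.0], [549.0, 100.0], [566.0, 148.0], [476.0, 180.0]]
55 15456 [495.8  93.6] [150.4  96. ] 70.0 58.72133965820976
[[425.0, 39.0], [515.0, 7.0], [567.0, 148.0], [476.0, 181.0]]
0 511 48 383
```

View pics/w3.png

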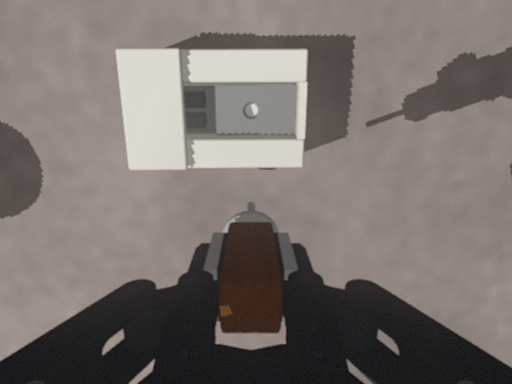

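Wrist view: the hole is at (251,110), the hood on the left. The held pin's tip is at about (251,206), below the handle, so lateral alignment already looks good. I'll measure the hole and tip precisely from this picture.

Run:
```python
from h import *
c=load('w3'); P=cloud(c,c['d']); z=P[...,2]; im=c['im']; g=cv2.cvtColor(im,cv2.COLOR_BGR2GRAY)
tz=np.nanmedian(z[90:128,262:290]); print('tray top z',tz,'button z',z[107:114,248:255].round(1).tolist()[3])
print(g[100:121:2,238:266:2])
m=np.zeros_like(g); m[98:122,236:268]=(abs(g[98:122,236:268].astype(int)-int(np.median(g[90:128,265:290])))>14)
n,l,st,ce=cv2.connectedComponentsWithStats(m); i=1+np.argmax(st[1:,4]); print(st[i],ce[i])
for zz in(tz,tz-8): print(ray(c,*ce[i],zz).round(1))
# pin tip
print(g[198:214,243:260]); print(P[200:213:2,251].round(1).tolist())
K,Rm,t=c['K'],c['R'],c['t'].ravel()
s=np.array([431,86.4,193.8])
for tip in(s-[0,0,65],): p=K@(Rm@tip+t); print('tip proj',p[:2]/p[2], 'collar',)
```

```text
tray top z 44.82347052221044 button z [37.5, 37.1, 36.7, 36.4, 37.0, 36.4, 37.5]
[[141 141 138 140 142 141 140 141 140 140 140 141 142 141]
 [142 141 141 140 139 127 124 132 139 138 139 141 138 139]
 [142 139 142 136 113 126 152 192 194 150 141 142 138 139]
 [139 142 141 107 124 142 154 215 217 197 145 142 141 141]
 [140 141 137 101 139 142 144 205 216 214 159 142 142 141]
 [139 142 130 100 141 142 138 181 217 215 160 143 138 139]
 [142 142 131  94 136 141 140 153 214 212 152 141 139 142]
 [140 139 140  97 110 144 140 147 202 170 138 139 141 140]
 [140 140 142 130  96 105 124 126 112 127 140 141 140 140]
 [140 142 141 142 133 114 107 114 130 138 139 141 141 142]
 [142 141 140 140 142 142 139 139 141 140 139 139 140 140]]
[250 103   9  12  71] [254.33802817 108.54929577]
[486.1  62.5  44.8]
[485.7  62.5  36.8]
[[132 133 133 133 132 131 133 132 133 132 131 131 132 132 133 134 132]
 [134 134 133 133 132 133 132 131 131 133 132 130 133 133 133 132 135]
 [132 132 134 133 135 133 133 133 131 133 133 132 130 133 132 133 132]
 [134 131 133 132 131 129 125 123 123 129 130 133 133 132 131 132 
[... 355 characters left out ...]
132]
 [134 136 136 131 117 102  94  90  92  91  95 101 120 132 136 134 135]
 [134 135 137 134 115 102  93  92  91  91  93 102 122 131 134 135 135]
 [135 135 137 131 117  97  94  90  94  93  93 102 121 132 136 134 136]
 [131 129 127 125 108  96  92  90  92  92  94  98 115 126 128 131 133]
 [112 108 101  99  94  91  93  94  90  90  93  95  98 103 110 118 121]
 [ 94  92  91  93  95  92  93  95  93  92  93  95  91  92  93  96  98]
 [ 94  96  95  99  97  97 101 100 100  98 100  96  97  95  95  92  93]]
[[394.8, 98.7, -0.6], [433.7, 85.1, 128.8], [434.0, 85.1, 133.8], [434.2, 85.0, 138.2], [433.8, 85.2, 140.9], [434.0, 85.1, 145.0], [445.7, 81.0, 182.1]]
tip proj [250.60738657 206.2131172 ] collar
```

The tray top is near z≈45 and the button near 37. The hole is at (485.7,65.6) and the pin axis coincides with the TCP, with the tip 65 mm below it. I move over the hole and come down to 8 mm above the tray.

Run:
```python
from h import *
to([485.7,65.6,118],-20)
```

```text
p [431.1  86.2 193.8] xdeg -20.12 F [-0.2  0.5 -1.1] w 21.5 t 6.05
[485.7  65.6 118. ] -> xyz [5.84 0.05 7.57] ang [ 0.001  0.001 -0.002]
```

>>> move_arm:
  moves:
    - {"gripper": -1,"xyz": [3,0.05,0],"angular": [0,0,0]}
    - {"gripper": -1,"xyz": [5.84,0.05,1],"angular": [0,0,0]}
    - {"gripper": -1,"xyz": [5.84,0.05,4],"angular": [0,0,0]}
    - {"gripper": -1,"xyz": [5.84,0.05,6.5],"angular": [0,0,0]}
    - {"gripper": -1,"xyz": [5.84,0.05,7.5],"angular": [0,0,0]}
    - {"gripper": -1,"xyz": [5.84,0.05,7.5],"angular": [0,0,0]}
    - {"gripper": -1,"xyz": [5.84,0.05,7.5],"angular": [0,0,0]}

```text
clock: 6.92
position: [486.6, 66.9, 120.3]
ee_rot: [0.985, -0.174, 0.001, -0.0]
contact_force: [-0.3, -0.2, -0.7]
gripper_width: 21.5
```

Run:
```python
from h import *
to([485.7,65.6,118],-20)
a=grab('wrist','w4')[0]; b=grab('side','s4')[0]; s=load('s4')
K,Rm,t=s['K'],s['R'],s['t'].ravel(); p=K@(Rm@np.array([485.7,65.6,50.])+t); u,v=(p[:2]/p[2]).astype(int); print(u,v)
cv2.imwrite('pics/crop4.png',np.hstack([cv2.resize(b[v-50:v+50,u-50:u+50],(400,400),interpolation=cv2.INTER_CUBIC),cv2.resize(a[150:250,200:300],(400,400),interpolation=cv2.INTER_CUBIC)]))
```

```text
p [486.6  66.9 120.3] xdeg -19.99 F [-0.3 -0.2 -0.7] w 21.5 t 6.925
[485.7  65.6 118. ] -> xyz [-0.04  0.16  0.23] ang [-0.001 -0.002  0.   ]
310 232
```

View pics/crop4.png

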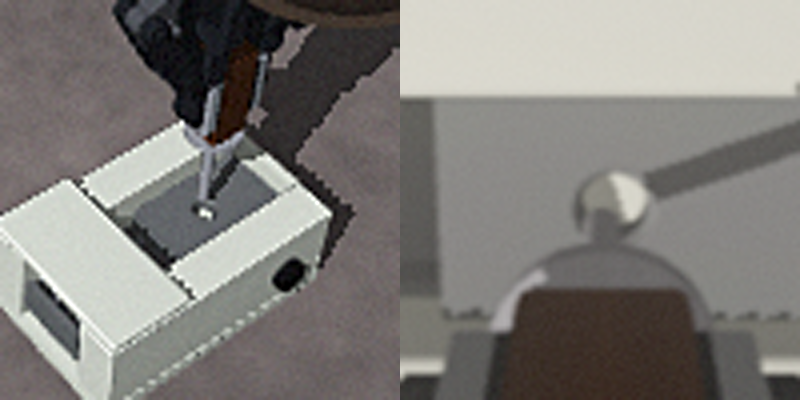

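The crops show the tip just above the hole. In the wrist view the hole is about 2 px to the right of the pin (hole (253,201), pin at column 251). I'll compute the offset.

Run:
```python
from h import *
c=load('w4'); print('hole',ray(c,253.3,201.2,45.3).round(1))
P=cloud(c,c['d']); print(P[198:212:2,251].round(1).tolist()); z=P[...,2]; print('tray',np.nanmedian(z[180:220,270:290]))
to([485.7,65.6,110],-20)
```

```text
hole [486.4  65.4  45.3]
[[486.8, 67.0, 37.5], [485.0, 67.6, 36.3], [490.0, 65.8, 56.8], [489.6, 66.0, 59.6], [489.7, 65.9, 64.1], [489.5, 66.0, 67.3], [489.6, 66.0, 71.4]]
tray 44.82031845340067
p [486.4  67.1 120.4] xdeg -19.98 F [-0.  -0.2 -0.6] w 21.4 t 7.025
[485.7  65.6 110. ] -> xyz [-0.02  0.17  1.04] ang [-0.002 -0.002  0.   ]
```

>>> move_arm:
  moves:
    - {"gripper": -1,"xyz": [0,0.16,0],"angular": [0,0,0]}
    - {"gripper": -1,"xyz": [0,0.16,0.5],"angular": [0,0,0]}
    - {"gripper": -1,"xyz": [0,0.16,0.9],"angular": [0,0,0]}
    - {"gripper": -1,"xyz": [0,0.16,1.2],"angular": [0,0,0]}
    - {"gripper": -1,"xyz": [0,0.16,1.4],"angular": [0,0,0]}
    - {"gripper": -1,"xyz": [0,0.16,1.4],"angular": [0,0,0]}

```text
clock: 7.78
position: [485.1, 65.4, 105.1]
ee_rot: [0.985, -0.173, -0.0, 0.0]
contact_force: [0.5, -0.5, -0.1]
gripper_width: 21.4
```

>>> move_arm:
  moves:
    - {"gripper": -1,"xyz": [0,0,0.1],"angular": [0,0,0]}
    - {"gripper": -1,"xyz": [0,0,0.2],"angular": [0,0,0]}
    - {"gripper": -1,"xyz": [0,0,0.2],"angular": [0,0,0]}

```text
clock: 8.15
position: [485.2, 65.4, 103.3]
ee_rot: [0.985, -0.174, -0.0, 0.0]
contact_force: [0.9, -0.0, -0.7]
gripper_width: 21.3
```

>>> move_arm:
  moves:
    - {"gripper": -1,"xyz": [0,0,0.1],"angular": [0,0,0]}
    - {"gripper": -1,"xyz": [0,0,0.1],"angular": [0,0,0]}

```text
clock: 8.4
position: [485.2, 65.4, 102.3]
ee_rot: [0.985, -0.174, -0.0, 0.0]
contact_force: [0.6, -0.0, -1.0]
gripper_width: 21.4
```

>>> move_arm:
  moves:
    - {"gripper": -1,"xyz": [0,0,0.1],"angular": [0,0,0]}
    - {"gripper": -1,"xyz": [0,0,0.1],"angular": [0,0,0]}

```text
clock: 8.65
position: [485.3, 65.4, 101.6]
ee_rot: [0.985, -0.173, 0.0, 0.0]
contact_force: [-1.3, 0.5, 1.8]
gripper_width: 21.5
```

Contact starts near TCP z 102, and the force has risen by about 2.6 N.

>>> move_arm:
  moves:
    - {"gripper": -1,"xyz": [0,0,0.1],"angular": [0,0,0]}
    - {"gripper": -1,"xyz": [0,0,0.1],"angular": [0,0,0]}

```text
clock: 8.9
position: [485.3, 65.4, 100.5]
ee_rot: [0.985, -0.173, 0.0, -0.0]
contact_force: [-0.7, -0.2, 3.4]
gripper_width: 21.1
```

>>> move_arm:
  moves:
    - {"gripper": -1,"xyz": [0,0,0.1],"angular": [0,0,0]}
    - {"gripper": -1,"xyz": [0,0,0.1],"angular": [0,0,0]}

```text
clock: 9.15
position: [485.3, 65.4, 99.4]
ee_rot: [0.985, -0.173, 0.0, -0.0]
contact_force: [-1.7, 0.2, 3.2]
gripper_width: 21.3
```

>>> move_arm:
  moves:
    - {"gripper": -1,"xyz": [0,0,0.05],"angular": [0,0,0]}
    - {"gripper": -1,"xyz": [0,0,0.1],"angular": [0,0,0]}

```text
clock: 9.4
position: [485.4, 65.4, 98.4]
ee_rot: [0.985, -0.173, 0.0, -0.0]
contact_force: [-0.7, 0.2, 5.1]
gripper_width: 21.1
```

>>> move_arm:
  moves:
    - {"gripper": -1,"xyz": [0,0,0.05],"angular": [0,0,0]}
    - {"gripper": -1,"xyz": [0,0,0.05],"angular": [0,0,0]}

```text
clock: 9.65
position: [485.3, 65.4, 97.9]
ee_rot: [0.985, -0.173, 0.0, -0.0]
contact_force: [-0.5, -0.4, 4.6]
gripper_width: 21.4
```

>>> move_arm:
  moves:
    - {"gripper": -1,"xyz": [0,0,0.04],"angular": [0,0,0]}
    - {"gripper": -1,"xyz": [0,0,0.04],"angular": [0,0,0]}

```text
clock: 9.9
position: [485.3, 65.4, 97.5]
ee_rot: [0.985, -0.173, 0.0, -0.0]
contact_force: [-0.4, -1.1, 5.3]
gripper_width: 21.2
```

>>> move_arm:
  moves:
    - {"gripper": -1,"xyz": [0,0,0.03],"angular": [0,0,0]}
    - {"gripper": -1,"xyz": [0,0,0.03],"angular": [0,0,0]}

```text
clock: 10.15
position: [485.3, 65.4, 97.2]
ee_rot: [0.985, -0.173, 0.0, -0.0]
contact_force: [-1.0, -0.5, 4.5]
gripper_width: 21.4
```

>>> move_arm:
  moves:
    - {"gripper": -1,"xyz": [0,-0.2,0],"angular": [0,0,0]}
    - {"gripper": -1,"xyz": [0,-0.4,0],"angular": [0,0,0]}
    - {"gripper": -1,"xyz": [0,-0.6,0],"angular": [0,0,0]}
    - {"gripper": -1,"xyz": [0,-0.8,0],"angular": [0,0,0]}

```text
clock: 10.65
position: [487.9, 72.9, 97.0]
ee_rot: [0.985, -0.174, -0.0, 0.0]
contact_force: [-0.7, -2.7, 5.3]
gripper_width: 21.1
```

>>> move_arm:
  moves:
    - {"gripper": -1,"xyz": [0,-0.25,0],"angular": [0,0,0]}
    - {"gripper": -1,"xyz": [0,-0.5,0],"angular": [0,0,0]}
    - {"gripper": -1,"xyz": [0,-0.75,0],"angular": [0,0,0]}
    - {"gripper": -1,"xyz": [0,-1.0,0],"angular": [0,0,0]}
    - {"gripper": -1,"xyz": [0,-1.25,0],"angular": [0,0,0]}

```text
clock: 11.28
position: [492.3, 84.8, 97.1]
ee_rot: [0.985, -0.174, -0.0, 0.0]
contact_force: [-1.6, -2.8, 5.3]
gripper_width: 21.3
```

Run:
```python
from h import *
o=np.array([485.3,65.4,0]); a=np.radians(70); to(o+44*np.array([np.cos(a),np.sin(a),0])+[0,0,97],-20)
```

```text
p [492.3  84.8  97.1] xdeg -19.99 F [-1.6 -2.8  5.3] w 21.3 t 11.275
[500.3 106.7  97. ] -> xyz [ 0.01 -2.34  0.01] ang [0. 0. 0.]
```

>>> move_arm:
  moves:
    - {"gripper": -1,"xyz": [0,-0.25,0],"angular": [0,0,0]}
    - {"gripper": -1,"xyz": [0,-0.5,0],"angular": [0,0,0]}
    - {"gripper": -1,"xyz": [0,-0.75,0],"angular": [0,0,0]}
    - {"gripper": -1,"xyz": [0,-1.0,0],"angular": [0,0,0]}
    - {"gripper": -1,"xyz": [0,-1.25,0],"angular": [0,0,0]}
    - {"gripper": -1,"xyz": [0,-1.5,0],"angular": [0,0,0]}

```text
clock: 12.02
position: [497.4, 98.9, 97.1]
ee_rot: [0.985, -0.174, -0.0, 0.0]
contact_force: [-0.6, -3.1, 5.9]
gripper_width: 21.2
```

>>> move_arm:
  moves:
    - {"gripper": -1,"xyz": [0,-0.2,0],"angular": [0,0,0]}
    - {"gripper": -1,"xyz": [0,-0.4,0],"angular": [0,0,0]}
    - {"gripper": -1,"xyz": [0,-0.4,0],"angular": [0,0,0]}

```text
clock: 12.4
position: [498.9, 102.8, 97.1]
ee_rot: [0.985, -0.173, 0.0, -0.0]
contact_force: [-1.4, -1.8, 5.1]
gripper_width: 21.3
```

>>> move_arm:
  moves:
    - {"gripper": -1,"xyz": [0,-0.1,0],"angular": [0,0,0]}
    - {"gripper": -1,"xyz": [0,-0.2,0],"angular": [0,0,0]}
    - {"gripper": -1,"xyz": [0,-0.2,0],"angular": [0,0,0]}

```text
clock: 12.78
position: [499.2, 104.1, 97.0]
ee_rot: [0.985, -0.174, -0.0, 0.0]
contact_force: [-0.9, -4.3, 4.7]
gripper_width: 21.5
```

>>> move_arm:
  moves:
    - {"gripper": -1,"xyz": [0,-0.1,0],"angular": [0,0,0]}
    - {"gripper": -1,"xyz": [0,-0.1,0],"angular": [0,0,0]}

```text
clock: 13.02
position: [499.6, 105.3, 97.0]
ee_rot: [0.985, -0.174, -0.0, 0.0]
contact_force: [-1.8, -2.8, 4.8]
gripper_width: 20.9
```

>>> move_arm:
  moves:
    - {"gripper": -1,"xyz": [0,-0.08,0],"angular": [0,0,0]}
    - {"gripper": -1,"xyz": [0,-0.08,0],"angular": [0,0,0]}

```text
clock: 13.28
position: [499.9, 106.0, 97.0]
ee_rot: [0.985, -0.174, -0.0, 0.0]
contact_force: [-1.3, -4.2, 5.4]
gripper_width: 21.6
```

>>> move_arm:
  moves:
    - {"gripper": -1,"xyz": [0,-0.08,0],"angular": [0,0,0]}
    - {"gripper": -1,"xyz": [0,-0.08,0],"angular": [0,0,0]}

```text
clock: 13.52
position: [499.9, 106.2, 97.0]
ee_rot: [0.985, -0.173, -0.001, 0.001]
contact_force: [-1.5, -5.3, 5.8]
gripper_width: 21.3
```

The push force rose and the motion stalled after 43 mm (40 of stroke plus about 3 of clearance), so the stop is reached. I relax slightly and lift.

>>> move_arm:
  moves:
    - {"gripper": -1,"xyz": [0,0.1,0],"angular": [0,0,0]}
    - {"gripper": -1,"xyz": [0,0.15,-0.3],"angular": [0,0,0]}
    - {"gripper": -1,"xyz": [0,0.15,-0.8],"angular": [0,0,0]}
    - {"gripper": -1,"xyz": [0,0.15,-1.6],"angular": [0,0,0]}
    - {"gripper": -1,"xyz": [0,0.15,-3],"angular": [0,0,0]}
    - {"gripper": -1,"xyz": [0,0.15,-6],"angular": [0,0,0]}
    - {"gripper": -1,"xyz": [0,0.15,-9.5],"angular": [0,0,0]}
    - {"gripper": -1,"xyz": [0,0.15,-9.5],"angular": [0,0,0]}
    - {"gripper": -1,"xyz": [-5,0.15,-9.5],"angular": [0,0,0]}
    - {"gripper": -1,"xyz": [-5,0.15,-9.5],"angular": [0,0,0]}

```text
clock: 14.78
position: [450.1, 122.5, 191.8]
ee_rot: [0.985, -0.173, -0.001, 0.0]
contact_force: [0.2, -0.1, -0.4]
gripper_width: 21.4
```

Run:
```python
from h import *
im=grab('wrist','w5')[0]; c=load('w5'); P=cloud(c,c['d']); 
to([545.9,-236,195],-18)
cv2.imwrite('pics/crop5.png',cv2.resize(im[:260,80:420],(680,520)))
```

```text
p [451.8 122.8 192.2] xdeg -19.89 F [ 0.6  1.  -1.1] w 21.5 t 14.825
[ 545.9 -236.   195. ] -> xyz [21.06 30.53 -0.3 ] ang [-0.     0.    -0.033]
```

View pics/crop5.png

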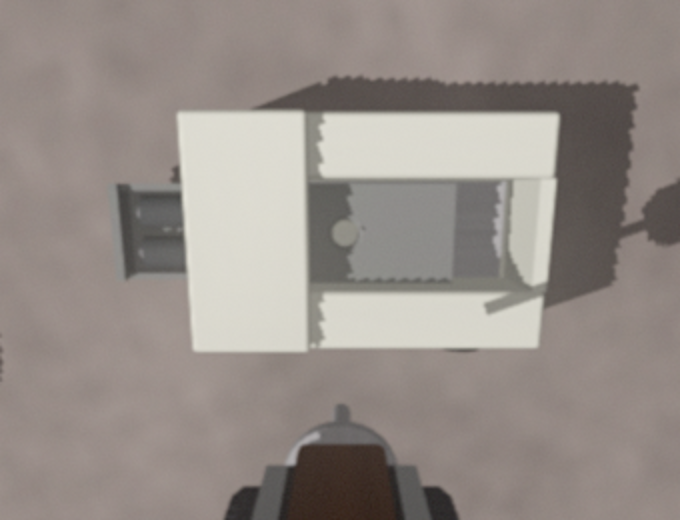

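The tray sticks out left at crop x 113–185, and the hole is at crop (344,232), i.e. pixel (252,116). I check hole travel and button height, and plan the return.

Run:
```python
from h import *
c=load('w5'); P=cloud(c,c['d']); z=P[...,2]
h=ray(c,252,116,45); d=h[:2]-[495.8,93.6]; print('hole',h.round(1),'box y',(d@[.342,.94]).round(1),'tray z',np.nanmedian(z[100:132,262:300]),'button z',np.median(z[113:119,249:255]))
```

```text
hole [500.2 103.2  45. ] box y 10.5 tray z 44.88485438609777 button z 36.66745529580487
```

>>> move_arm:
  moves:
    - {"gripper": -1,"xyz": [3.5,5.1,0],"angular": [0,0,-0.033]}
    - {"gripper": -1,"xyz": [7,10.2,0],"angular": [0,0,-0.033]}
    - {"gripper": -1,"xyz": [10.5,15.3,0],"angular": [0,0,-0.033]}
    - {"gripper": -1,"xyz": [14,20.4,0],"angular": [0,0,-0.033]}
    - {"gripper": -1,"xyz": [17.5,25.5,0],"angular": [0,0,-0.033]}
    - {"gripper": -1,"xyz": [21.1,30.5,0],"angular": [0,0,-0.033]}
    - {"gripper": -1,"xyz": [21.1,30.5,0],"angular": [0,0,-0.033]}
    - {"gripper": -1,"xyz": [21.1,30.5,0],"angular": [0,0,-0.033]}
    - {"gripper": -1,"xyz": [21.1,30.5,0],"angular": [0,0,-0.033]}

```text
clock: 15.95
position: [546.9, -235.4, 192.1]
ee_rot: [0.988, -0.157, -0.0, -0.0]
contact_force: [-0.1, 0.8, -0.5]
gripper_width: 21.4
```

Run:
```python
from h import *
to([545.9,-236,140],-18)
```

```text
p [ 546.9 -235.4  192.1] xdeg -18.02 F [-0.1  0.8 -0.5] w 21.4 t 15.95
[ 545.9 -236.   140. ] -> xyz [-0.07  0.09  5.21] ang [-0.  0. -0.]
```

The tray is out 40 mm and the button is back up (36.7, as at the start). I align above the stand hole and descend in stages.

>>> move_arm:
  moves:
    - {"gripper": -1,"xyz": [-0.07,0.09,2],"angular": [0,0,0]}
    - {"gripper": -1,"xyz": [-0.07,0.09,4.5],"angular": [0,0,0]}
    - {"gripper": -1,"xyz": [-0.07,0.09,6],"angular": [0,0,0]}
    - {"gripper": -1,"xyz": [-0.07,0.09,6],"angular": [0,0,0]}
    - {"gripper": -1,"xyz": [-0.07,0.09,6],"angular": [0,0,0]}

```text
clock: 16.58
position: [546.7, -236.8, 133.2]
ee_rot: [0.988, -0.157, 0.001, 0.0]
contact_force: [0.0, 0.3, -1.0]
gripper_width: 21.6
```

Run:
```python
from h import *
to([545.9,-236,76],-18)
```

```text
p [ 546.7 -236.8  133.2] xdeg -18.04 F [ 0.   0.3 -1. ] w 21.6 t 16.575
[ 545.9 -236.    76. ] -> xyz [-0.11 -0.05  5.72] ang [ 0.    -0.002 -0.001]
```

>>> move_arm:
  moves:
    - {"gripper": -1,"xyz": [-0.08,-0.04,0.5],"angular": [0,0,0]}
    - {"gripper": -1,"xyz": [-0.08,-0.04,1.2],"angular": [0,0,0]}
    - {"gripper": -1,"xyz": [-0.08,-0.04,1.8],"angular": [0,0,0]}
    - {"gripper": -1,"xyz": [-0.08,-0.04,1.8],"angular": [0,0,0]}

```text
clock: 17.08
position: [544.8, -236.2, 113.3]
ee_rot: [0.988, -0.157, -0.001, -0.0]
contact_force: [-0.2, -0.2, -1.0]
gripper_width: 21.1
```

The tip is 12 mm below the rim with no force, so it is in the hole.

>>> move_arm:
  moves:
    - {"gripper": -1,"xyz": [0.03,0,1],"angular": [0,0,0]}
    - {"gripper": -1,"xyz": [0.05,0,2],"angular": [0,0,0]}
    - {"gripper": -1,"xyz": [0.05,0,3],"angular": [0,0,0]}
    - {"gripper": -1,"xyz": [0.05,0,3.6],"angular": [0,0,0]}
    - {"gripper": -1,"xyz": [0.05,0,3.7],"angular": [0,0,0]}
    - {"gripper": -1,"xyz": [0.05,0,3.7],"angular": [0,0,0]}

```text
clock: 17.82
position: [546.0, -236.5, 77.3]
ee_rot: [0.988, -0.157, 0.0, 0.0]
contact_force: [1.0, -0.3, -1.0]
gripper_width: 21.3
```

>>> move_arm:
  moves:
    - {"gripper": -1,"xyz": [0,0,0.08],"angular": [0,0,0]}
    - {"gripper": -1,"xyz": [0,0,0.16],"angular": [0,0,0]}
    - {"gripper": -1,"xyz": [0,0,0.16],"angular": [0,0,0]}

```text
clock: 18.2
position: [545.8, -236.4, 75.6]
ee_rot: [0.988, -0.157, 0.0, -0.0]
contact_force: [0.8, -0.1, -0.5]
gripper_width: 21.5
```

>>> move_arm:
  moves:
    - {"gripper": -1,"xyz": [0,0,0.05],"angular": [0,0,0]}
    - {"gripper": -1,"xyz": [0,0,0.05],"angular": [0,0,0]}
    - {"gripper": 0.2,"xyz": [0,0,0.05],"angular": [0,0,0]}
    - {"gripper": 1,"xyz": [0,0,0.05],"angular": [0,0,0]}
    - {"gripper": 1,"xyz": [0,0,0.05],"angular": [0,0,0]}
    - {"gripper": 1,"xyz": [0,0,0.05],"angular": [0,0,0]}
    - {"gripper": 1,"xyz": [0,0,0.05],"angular": [0,0,0]}
    - {"gripper": 1,"xyz": [0,0,0.05],"angular": [0,0,0]}

```text
clock: 19.2
position: [545.7, -236.4, 75.0]
ee_rot: [0.988, -0.157, -0.0, 0.0]
contact_force: [-0.7, 0.0, -0.4]
gripper_width: 85.4
```

>>> move_arm:
  moves:
    - {"gripper": 1,"xyz": [0,0,-1],"angular": [0,0,0]}
    - {"gripper": 1,"xyz": [0,0,-4],"angular": [0,0,0]}
    - {"gripper": 1,"xyz": [0,0,-8],"angular": [0,0,0]}
    - {"gripper": 1,"xyz": [0,0,-12],"angular": [0,0,0]}
    - {"gripper": 1,"xyz": [0,0,-15],"angular": [0,0,0]}
    - {"gripper": 1,"xyz": [-4,0,-15],"angular": [0,0,0]}
    - {"gripper": 1,"xyz": [-4,0,-15],"angular": [0,0,0]}
    - {"gripper": 1,"xyz": [-4,0,-15],"angular": [0,0,0]}

```text
clock: 20.2
position: [508.1, -224.1, 225.8]
ee_rot: [0.988, -0.157, 0.001, 0.0]
contact_force: [0.1, -0.6, -0.3]
gripper_width: 85.3
```

Run:
```python
from h import *
im=grab('wrist','w6')[0]; s=grab('top','t6')[0]; c=load('w6'); P=cloud(c,c['d']); z=P[...,2]
for lo,hi in((112,128),(55,62)):
    m=(z>lo)&(z<hi)&(np.hypot(P[...,0]-546,P[...,1]+236)<55); r=cv2.minAreaRect(P[m][:,:2].astype(np.float32)); print(np.round(r[0],1),np.round(r[1],1),np.median(z[m]))
a=load('top0')['im']; d=cv2.absdiff(a,s).max(2)
for n,(u0,v0,u1,v1) in dict(salt=(265,125,305,168),mortar=(105,208,146,250),lid=(148,128,205,182)).items(): print(n,(d[v0:v1,u0:u1]>40).sum())
st=arm.read_state(); print(st['position'],st['contact_force'],st['gripper_width'])
cv2.imwrite('pics/f.png',np.hstack([cv2.resize(im,(400,300)),cv2.resize(s,(400,300))]))
```

```text
[ 546.3 -236.3] [22.  21.6] 119.21766186623846
[ 546.  -235.6] [70.1 70.2] 59.320952974408456
salt 0
mortar 0
lid 0
[ 508.36898244 -224.17578974  225.13534169] [ 1.12525627 -0.29499361 -0.31754383] 85.67214747667504
```

View pics/f.png

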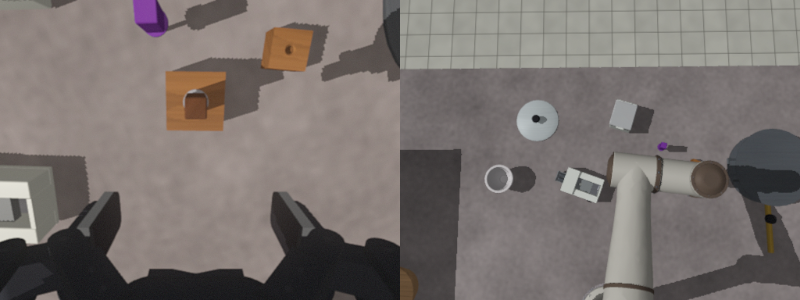

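The pin stands upright in the large stand (left picture, (195,103)). The tray is out (right picture, (565,178)), and the bystanders have not moved.

```bash
python3 -c "
from bench import arm
print(arm.job_done())"
```

```text
the job is handed in; nothing more can be done
None
```

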